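# Slide the notched gel plate off the ledge into the glass-waste chute

### The arm

A 7-joint arm with a two-finger parallel gripper is mounted at the origin on the work surface. World frame = base frame: x ahead of the robot, y to its left, z up, the work surface at z = 0. Lengths are in m, angles in rad, forces in N, time in s.
With the tool pointing down it reaches from about 0.4 to 0.85 m from the base axis. Payload 10.4 kg.
Tool frame: the origin (TCP) lies on the centre line of the jaws, within the pads' length; the fingertips stand 17 mm ahead of it and the grasp point (between the pads) lies 2 mm behind it; z points along the fingers, y is the line along which they close (so a half turn about z gives the same grasp; the last joint's range is limited). The gripper opens to 85 mm and grips with 20 to 120 N. Pads are 22 mm wide; open, the fingers measure 114 mm over their backs; the gripper's body (76 mm by 85 mm) begins 54 mm behind the grasp point. The pads swing forward as they close: fully open they stand 13 mm farther back than shut.
Start: joints at [1.212, 0.332, -0.065, 1.46, 0.022, 1.35, -0.088], TCP at [0.206, -0.59, 0.248] pointing down, gripper open.
Joint ranges: [-2.6, 2.6], [-0.5, 2.12], [-1.47, 1.34], [0.16, 2.42], [-1.27, 4.41], [0.06, 2.06], [-2.6, 2.6]. Speed limits (rad/s): [2.22, 2.22, 2.79, 2.79, 3.14, 3.14, 3.14].

### API

Orientations are given as a unit quaternion [x, y, z, w].
In Python, from workcell import sensors, imaging, order, spotter gives the robot as it stands. The module is installed in compiled form; this text tells all that it offers.
- The arm moves only by the shell command python3 -m inch 'ROWS' [FORCE]. ROWS is JSON, a list that holds one entry, the list of rows, each a list of 7 numbers: the shift along the tool's x, y, z in m, then the turn, a rotation vector about the tool's x, y, z in rad, then the closure, from -1 (fully open) to 1 (shut). In form: [[[x, y, z, ax, ay, az, hand], ...]]. A call has 1 to 10 rows; each row is the pose to reach, as a shift and turn from the pose commanded when the call began, along the tool's axes at that moment; what a row does not reach only later rows make up. A row lasts 1/10 s, in which the tool goes at most 50 mm and 8.59 degrees, less where a joint would pass 70% of its speed; a pose out of reach is approached as far as the arm can. A call with a gripper value outside its range is refused whole. The fingers move at their own pace and stop on an object; FORCE is the grip in N (left out, the last holds). Time passes only in rows, so rows that repeat a pose let the fingers close. It gives the time, the measured TCP pose, the force, the opening and the grip force at its end, in the units of the state.
- sensors.get_obs(): the state, without advancing time (a new reading comes with each control period).
- imaging.camera(name): name is "scene" or "top"; returns the picture (384x512x3 uint8, blue, green, red); there is no depth.
- imaging.calibration(name): a dict with "mtx" (3x3 intrinsics, pixels), "R" (3x3) and "t" (3): a world point X has camera coordinates R X + t. Camera axes: x right, y down, z forward; pixel columns grow to the right and rows downward; lengths in m; the calibration is good to about 2 mm. A picture is of the moment at which its call begins. calibration takes no time and is no camera call.
- order.hand_in(): hands the job in; it is judged then, once.
Trained networks look in the newest picture that a camera, given by its name, has taken for a name from the list of things; names that differ only in an ending like _2 or _b are one class to them, and where a whole thing is asked for, a point or a joint stands for the part that bears it (a point fixed in the world has none). Each returns a list of dicts, best first, with "conf" (0 to 1); they miss things now and then, are a little off and sometimes report something else, mostly with a low value. They report only what shows in the picture. A call takes as long as a camera call. They do not tell look-alikes from the thing itself.
- spotter.look_for(label, camera): "pixel" ([column, row] in pixels, amid what is visible of it).
The state is a dict: "clock": time; "joint_pos": joint angles; "joint_velocities": joint speeds; "tau": joint torques, N m; "position": TCP position; "ee_rot": TCP orientation; "ft_force": force on the tool from outside, world axes, zero at the start; "torque": the same for the moment, N m; "grip_width": opening from 0.0 (shut) to 1.0 (fully open); "grasp_force": force on a finger pad.
Only numpy, scipy, OpenCV 4.12 (cv2) and the standard library are available. Lean on these libraries where they do the work, as an engineer would, in place of code of your own. Each camera call takes 0.05 s, during which the arm holds its last target. There are 200 camera calls.

### The job

Open the aluminium shutter of the glass-waste chute fully by its rib and leave it open. Then press the fingertips lightly on top of the notched glass plate and slide it along its lane, off the ledge, so that it drops into the open chute; never load the glass with more than 20 N or it cracks. Leave the plain plate and everything else where they are.

Things in the scene. Friction and masses are not known exactly. Their poses are not given: they have to be found in the camera images.
- unit: White plastic glass-waste unit, 150 (x) by 395 (y) by 120 mm high, fixed, on levelling feet: its z differs by up to 10 mm between starts, so heights are only as good as the measured pose. Origin: underside, mid-width, right below the ledge edge. Its +y is the sliding direction: ledge block at y -0.170 to 0, open chute shaft at 0 to 0.105, block where the open shutter parks at 0.105 to 0.225.
- ledge_edge (a point): Point on the ledge edge at lane-floor height, between the two lanes; unit frame (0, 0, 0.120), axes as the unit's. The lanes lie side by side, centres at x = -0.0345 and +0.0345, each 63 mm wide, with rigid polished floors at z = 0.120 (friction of glass about 0.2; touch down slowly), and are open at this edge.
- lane_rear (a point): Foot of the rear fence of the lanes, between them; unit frame (0, -0.112, 0.120). Fences beside and behind the lanes, and the deck behind them, are 4.5 mm high (z = 0.1245): 1.5 mm lower than a plate's top.
- chute_floor (a point): Centre of the chute's rubber floor; unit frame (0, 0.0525, 0.006). The shaft is 132 mm (x) by 105 mm (y), open above once the shutter is open.
- shutter (a joint): Aluminium shutter over the chute, 130 by 102 by 4 mm, its top 116 mm above the unit's underside. Value = distance slid along the unit's +y (m): 0 shut, 0.100 fully open at a rigid stop. Starts at 0 to 0.02. Slides with about 2 N, and stays where it is left.
- shutter_rib (a point): Centre of the top edge of the shutter's upright rib, to push or grip it by: 60 mm along x, 8 mm thick along y, 44 mm tall above the shutter, its top 160 mm above the unit's underside and 34 mm above the plates' tops. With the shutter shut it stands 14 mm beyond the ledge edge. Axes as the unit's.
- notched_plate: Glass plate to discard, 58 (x) by 86 (y) by 6 mm, about 70 g, in either lane. Notch 34 mm wide, 20 mm deep in the middle of its edge towards the chute. Origin: underside, centre of the outline; balance point 3 mm behind it. Not grippable: rear edge 3 to 7 mm from the rear fence. Pressed from above with 3 to 10 N it slides with the tips. Cracks above 20 N.
- plain_plate: The good glass plate, a full rectangle 58 by 86 by 6 mm without notch, lying in the other lane. Origin: underside centre. Must stay.
- comb: Grey gel comb, 70 by 24 by 4 mm, lying on the rear deck of the unit; bystander. Origin: underside near its middle.
- vial: Small vial 22 mm across, 38 mm high, on the rear deck; bystander. Origin: underside centre.
- reagent: Amber bottle 70 mm across, 160 mm high; bystander. Origin: underside centre.
- beaker: Glass beaker 70 mm across, 90 mm high; bystander. Origin: underside centre.
- tip_box: Blue tip box 120 by 85 by 62 mm; bystander. Origin: underside centre.
- pipette: Blue and white pipette lying on the table, 250 mm long; bystander. Origin: underside, at the front of its blue body.
- tube_rack: White tube rack 60 by 160 by 48 mm; bystander. Origin: underside centre.
Mind the look-alikes: they are no part of the job. Leave any brown or purple look-alike of the notched_plate alone.

How it is judged:
On the way, in this order (a step that is already met when the one before it is completed fails the run):
1. the shutter is opened fully, with the notched plate still in its lane (value of joint shutter above 0.092 m and y of notched_plate in the frame of unit below -0.05 m), for 0.2 s.
2. the notched plate is slid along its lane, lying flat under the fingertips, until its leading edge is over the chute (contact force between the fingers and notched_plate above 0.3 N and y of notched_plate in the frame of unit above -0.035 m and z of notched_plate in the frame of unit between 0.117 and 0.126 m and angle between notched_plate's own z axis and vertical below 0.1 rad), for 0.05 s.
At the end, for the whole second after the job is handed in: The shutter stands open (over 90 of its 100 mm), the notched plate lies at rest down in the chute shaft (its origin within the shaft and at least 35 mm below the lane floor), and the plain plate is within 8 mm of where it was (value of joint shutter above 0.09 m and z of notched_plate in the frame of unit below 0.085 m and y of notched_plate in the frame of unit between 0 and 0.105 m and x of notched_plate in the frame of unit between -0.066 and 0.066 m and linear speed of notched_plate below 0.02 m/s and distance of plain_plate from where it was at the start of the episode below 0.008 m); the robot touches nothing.
It fails at once if the notched plate is loaded by the fingers or the arm with more than 20 N (contact force between any of the fingers, the arm and notched_plate above 20 N).
It fails at once if the plain plate is loaded with more than 20 N or shifted by more than 8 mm (contact force between the fingers and plain_plate above 20 N or distance of plain_plate from where it was at the start of the episode above 0.008 m).
It fails at once if a bystander is shifted by more than 30 mm (distance of any of comb, vial, reagent, beaker, tip_box, pipette, tube_rack from where it was at the start of the episode above 0.03 m).
It also fails if it takes over 56 s, if anything falls off the work surface, if the arm or the gripper's body presses on something with over 40 N, if the wrist force passes 120 N, or if a joint passes its speed limit or range.

## Working session

There is one attempt and no reset: what is moved stays moved. The work goes in short steps, Python scripts to look and compute and a shell command to move; the robot and the scene stay as the last step left them, time stands still between calls to the robot, and variables do not carry over. Pictures are saved under pics/ and viewed, at most 10 in all, crops included, and the job is handed in when it is done.

```bash
mkdir -p pics; python3 - <<'E'
from workcell import sensors, imaging, spotter
import cv2,numpy as np
o=sensors.get_obs();print({k:np.round(v,3).tolist() for k,v in o.items()})
a=imaging.camera("scene");b=imaging.camera("top")
cv2.imwrite("pics/s.png",cv2.resize(a,(800,600)));cv2.imwrite("pics/t.png",cv2.resize(b,(800,600)))
for c in("top","scene"):
  k=imaging.calibration(c);print(c,np.round(k["mtx"],1).tolist(),np.round(k["R"],4).tolist(),np.round(k["t"],4).tolist())
  for l in("unit","notched_plate","plain_plate","shutter_rib","ledge_edge","lane_rear"):
    print(c,l,[(np.round(d["pixel"],1).tolist(),round(d["conf"],2)) for d in spotter.look_for(l,c)][:4])
E
```

```text
{'clock': 0.0, 'joint_pos': [1.212, 0.333, -0.065, 1.461, 0.022, 1.35, -0.088], 'joint_velocities': [-0.001, 0.0, -0.001, -0.0, -0.001, 0.0, 0.001], 'tau': [0.0, -62.544, 0.049, -39.16, 0.016, 0.01, 0.0], 'position': [0.206, -0.59, 0.248], 'ee_rot': [0.986, 0.167, -0.0, -0.001], 'ft_force': [0.154, -0.453, -0.542], 'torque': [-0.02, 0.05, -0.034], 'grasp_force': 0.0, 'grip_width': 0.996}
top [[364.9, 0.0, 247.0], [0.0, 364.9, 197.0], [0.0, 0.0, 1.0]] [[-0.022, -0.9995, 0.0246], [-0.9971, 0.0201, -0.0739], [0.0734, -0.0261, -0.997]] [-0.0048, 0.553, 1.1045]
top unit [([209.0, 179.0], 0.97)]
top notched_plate [([243.5, 242.0], 0.91), ([203.2, 245.2], 0.87), ([256.0, 192.4], 0.68), ([315.0, 200.1], 0.6)]
top plain_plate [([255.4, 167.1], 0.72)]
top shutter_rib [([210.8, 180.6], 0.65)]
top ledge_edge [([206.0, 179.0], 0.58)]
top lane_rear [([212.6, 179.3], 0.76)]
scene [[453.5, 0.0, 251.3], [0.0, 453.5, 184.3], [0.0, 0.0, 1.0]] [[0.1105, 0.9939, -0.0068], [0.7938, -0.0924, -0.6011], [-0.598, 0.061, -0.7992]] [-0.0696, -0.3454, 1.6771]
scene unit [([281.1, 216.3], 0.65)]
scene notched_plate [([172.9, 218.1], 0.89), ([189.6, 180.2], 0.83), ([281.0, 173.6], 0.65), ([232.9, 192.8], 0.57)]
scene plain_plate [([235.3, 212.9], 0.91)]
scene shutter_rib [([277.7, 205.0], 0.73)]
scene ledge_edge [([280.1, 218.1], 0.58)]
scene lane_rear [([277.0, 215.9], 0.67), ([104.1, 259.2], 0.54), ([104.4, 221.8], 0.19)]
```

View pics/s.png

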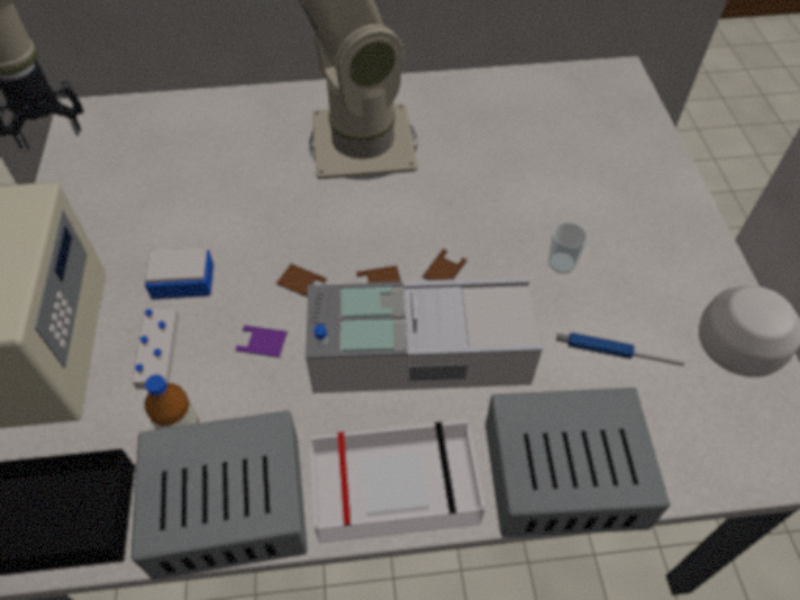

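View pics/t.png

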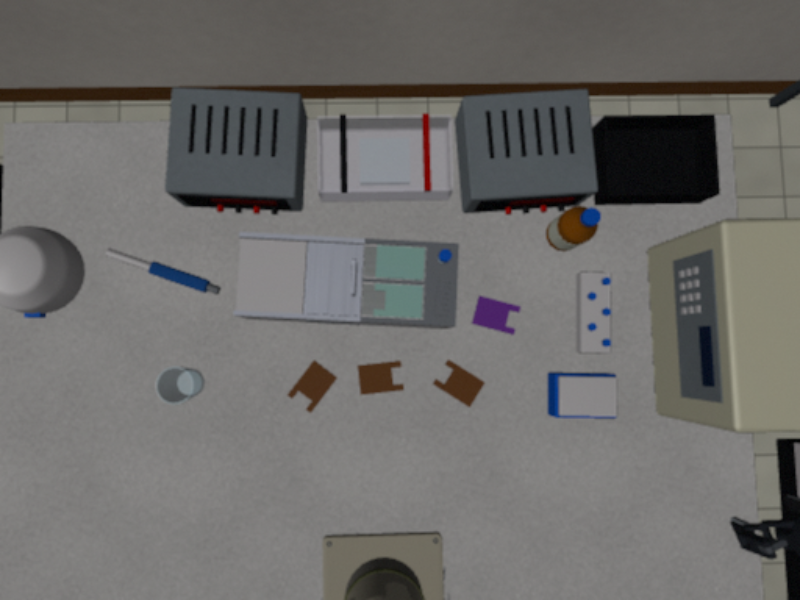

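The unit's sliding direction points along about world +y (left in the top view). There are several candidates for the notched plate. The teal plates in the lanes are at top (256,192) and (255,167). The brown and purple look-alikes on the table are at (203,245), (243,242), (294,245) and (315,200). The teal plate at (256,192), in the lane nearer the robot, seems to carry the notch. I'll check this in an enlarged crop.

```bash
python3 - <<'E'
from workcell import imaging
import cv2,numpy as np
b=imaging.camera("top");a=imaging.camera("scene")
cb=cv2.resize(b[140:220,140:305],None,fx=4.8,fy=4.8,interpolation=cv2.INTER_CUBIC)[:290*2]
ca=cv2.resize(a[170:255,185:355],None,fx=4.7,fy=4.7,interpolation=cv2.INTER_CUBIC)
cv2.imwrite("pics/ct.png",cb);cv2.imwrite("pics/cs.png",ca);print(cb.shape,ca.shape)
E
```

```text
(384, 792, 3) (400, 799, 3)
```

View pics/ct.png

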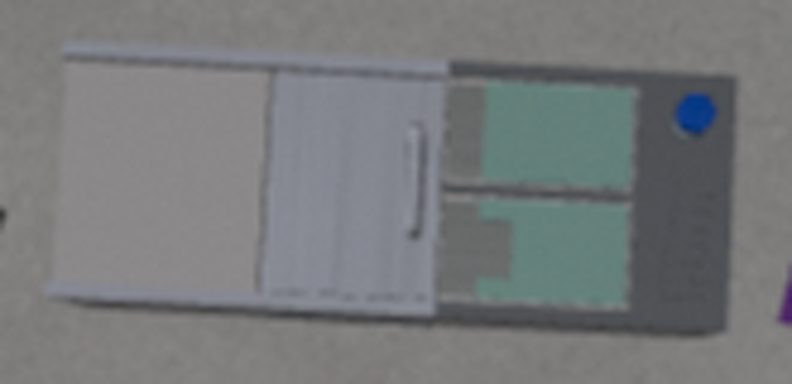

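View pics/cs.png

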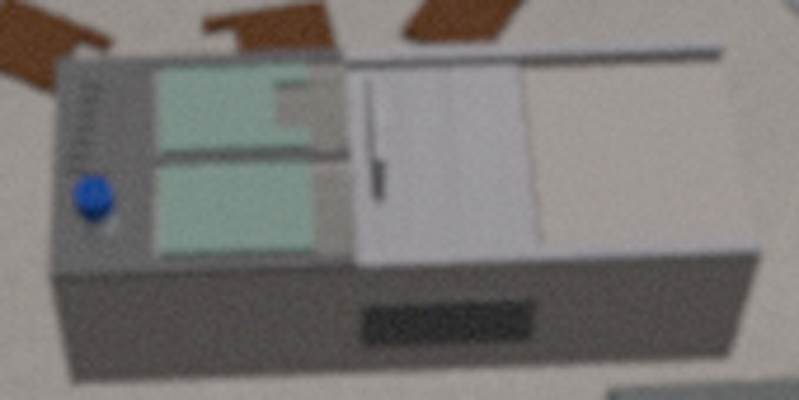

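The lower plate in the top crop has the notch on its chute side. That matches the upper plate in the scene crop, at about (300,110). It is the teal plate at top (256,192), in the lane nearer the robot; the other plate is a full rectangle. Next I'll fit the unit pose from the corners in both crops.

```bash
cat > h.py <<'E'
from workcell import sensors, imaging, spotter
import cv2,numpy as np
from scipy.optimize import least_squares
C={c:imaging.calibration(c) for c in("top","scene")}
def proj(c,X):
    k=C[c];p=(X@k["R"].T+k["t"])@k["mtx"].T;return p[:,:2]/p[:,2:]
def ray(c,px,z):
    k=C[c];d=k["R"].T@np.linalg.solve(k["mtx"],[*px,1]);o=-k["R"].T@k["t"];return o+d*(z-o[2])/d[2]
def full(c,u):
    s,o=((4.8,(140,140)) if c=="top" else (4.7,(185,170)));return (np.array(u,float)+.5)/s-.5+o
def W(p,q):
    c,s=np.cos(p[3]),np.sin(p[3]);return np.asarray(q)@np.array([[c,s,0],[-s,c,0],[0,0,1]])+p[:3]
def U(p,X):
    c,s=np.cos(p[3]),np.sin(p[3]);return (np.asarray(X)-p[:3])@np.array([[c,-s,0],[s,c,0],[0,0,1]])
E
python3 - <<'E'
from h import *
D={"top":[((737,77),(.075,-.17,.1245)),((725,328),(-.075,-.17,.1245)),((443,190),(0,0,.1245)),((633,195),(0,-.112,.1245)),((64,45),(.075,.225,.12)),((48,293),(-.075,.225,.12))],
"scene":[((60,60),(-.075,-.17,.1245)),((52,277),(.075,-.17,.1245)),((73,382),(.075,-.17,0)),((728,355),(.075,.225,0)),((757,250),(.075,.225,.12)),((720,50),(-.075,.225,.12)),((348,155),(0,0,.1245)),((157,157),(0,-.112,.1245))]}
f=lambda p:np.concatenate([(proj(c,W(p,np.array([q for _,q in D[c]])))-np.array([full(c,u) for u,_ in D[c]])).ravel() for c in D])
r=least_squares(f,[.6,0,0,0],loss="soft_l1");p=r.x;print(np.round(p,4));print(np.round(f(p).reshape(-1,2),1).tolist())
np.save("p.npy",p)
for n,c,us,z in(("notched",'top',[(476,195),(626,203),(628,306),(474,304)],.126),("plain",'top',[(485,82),(636,88),(634,185),(484,180)],.126),("rib",'top',[(419,122),(413,238)],.16),("notched",'scene',[(158,68),(157,151),(310,65),(310,147)],.126),("rib",'scene',[(368,80),(379,160)],.16),("vial",'top',[(697,113)],.1625)):
    print(n,c,np.round([U(p,ray(c,full(c,u),z+p[2]))[:2] for u in us],4).tolist())
print("world rib shut+edge",np.round(W(p,[[0,.014,.16],[0,0,.12],[-.0345,-.065,.126]]),4).tolist())
E
```

```text
[ 0.5961  0.0272  0.0042 -0.0693]
[[0.4, -0.0], [0.9, 0.8], [0.1, -0.2], [0.5, 0.8], [0.3, -0.3], [0.1, 1.3], [-0.2, -0.1], [-0.3, -0.0], [-0.1, 0.9], [0.9, 1.0], [1.6, 0.7], [0.5, -2.2], [1.0, -0.5], [-0.1, 0.7]]
notched top [[-0.0027, -0.0191], [-0.003, -0.1066], [-0.0629, -0.1103], [-0.0661, -0.0211]]
plain top [[0.0639, -0.0211], [0.0649, -0.1095], [0.0078, -0.1108], [0.0063, -0.0234]]
rib top [[0.0329, 0.0148], [-0.0328, 0.0148]]
notched scene [[-0.0649, -0.1113], [-0.0054, -0.1117], [-0.0629, -0.0218], [-0.0042, -0.0242]]
rib scene [[-0.0251, 0.0098], [0.03, 0.0127]]
vial top [[0.0456, -0.1414]]
world rib shut+edge [[0.5971, 0.0411, 0.1642], [0.5961, 0.0272, 0.1242], [0.5572, -0.0353, 0.1302]]
```

```bash
cat > to.py <<'E'
# usage: to.py ux uy uz_tcp(unit frame): shift & turn in present tool axes
from h import *;import sys
from scipy.spatial.transform import Rotation as R
p=np.load("p.npy");o=sensors.get_obs();T=R.from_quat(o["ee_rot"])
g=R.from_euler("z",p[3])*R.from_quat([1,0,0,0])
print("t",round(o["clock"],2),"unit pos",np.round(U(p,o["position"]),4),"F",np.round(o["ft_force"],1),"w",round(float(o["grip_width"]),2))
print("shift",np.round(T.inv().apply(W(p,[float(a) for a in sys.argv[1:4]])-o["position"]),4),"turn",np.round((T.inv()*g).as_rotvec(),4))
E
python3 to.py 0 .014 .25
python3 -m inch '[[[0.577,-0.467,-0.02,0,0,0.405,-1],[0.577,-0.467,-0.02,0,0,0.405,-1],[0.577,-0.467,-0.02,0,0,0.405,-1],[0.577,-0.467,-0.02,0,0,0.405,-1],[0.577,-0.467,-0.02,0,0,0.405,-1],[0.577,-0.467,-0.02,0,0,0.405,-1],[0.577,-0.467,-0.02,0,0,0.405,-1],[0.577,-0.467,-0.02,0,0,0.405,-1],[0.577,-0.467,-0.02,0,0,0.405,-1],[0.577,-0.467,-0.02,0,0,0.405,-1]]]' 25
python3 to.py 0 .014 .22
```

```text
t 0.8 unit pos [-0.3465 -0.6428  0.2441] F [-0.1  0.   0.3] w 1.0
shift [ 0.5773 -0.4671 -0.0059] turn [ 1.00e-04 -1.00e-04  4.05e-01]
clock: 1.8
position: [0.4693, -0.1643, 0.2622]
ee_rot: [0.999, -0.035, 0.0, 0.0]
ft_force: [1.1, -1.0, 0.6]
grip_width: 1.003
grasp_force: 0.0
t 1.8 unit pos [-0.1133 -0.1998  0.258 ] F [ 1.1 -1.   0.6] w 1.0
shift [ 0.1132 -0.2139  0.0379] turn [ 0.0006 -0.0008 -0.0001]
```

```bash
python3 -m inch '[[[0.113,-0.210,0.03,0,0,0,-1],[0.113,-0.210,0.03,0,0,0,-1],[0.113,-0.210,0.03,0,0,0,-1],[0.113,-0.210,0.03,0,0,0,-1],[0.113,-0.210,0.03,0,0,0,-1],[0.113,-0.210,0.03,0,0,0,-1],[0.113,-0.210,0.03,0,0,0,-1],[0.113,-0.210,0.03,0,0,0,-1]]]'
python3 to.py 0 .014 .161
python3 - <<'E'
from h import *
a=imaging.camera("scene");b=imaging.camera("top")
cv2.imwrite("pics/c1.png",np.vstack([cv2.resize(x,(800,300)) for x in(a[150:260,180:380],b[130:230,130:310])]))
E
```

```text
clock: 2.6
position: [0.5957, 0.0342, 0.2319]
ee_rot: [0.999, -0.035, 0.0, 0.0]
ft_force: [-0.4, -0.4, 1.1]
grip_width: 1.0
grasp_force: 0.0
t 2.6 unit pos [-0.0009  0.007   0.2276] F [-0.4 -0.4  1.1] w 1.0
shift [ 0.0009 -0.0071  0.0666] turn [ 0.0008 -0.0001 -0.0014]
```

View pics/c1.png

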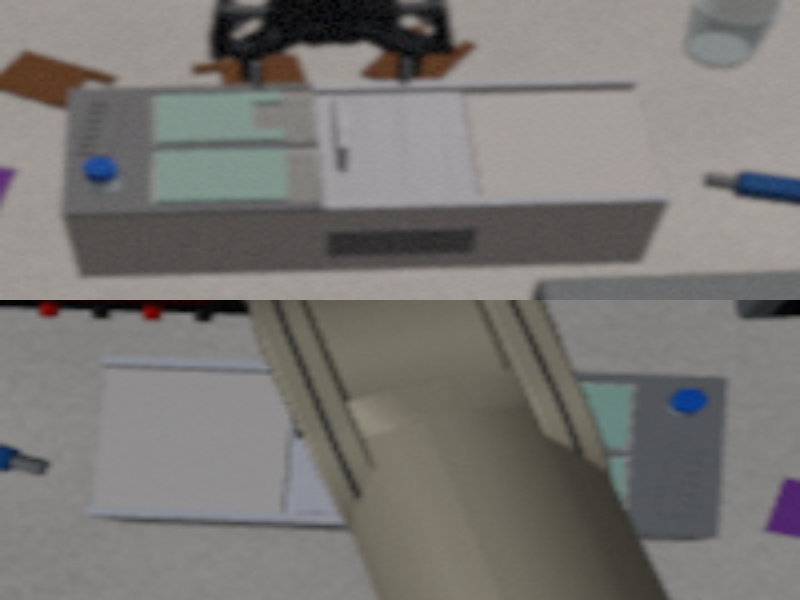

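The open jaws straddle the rib: the fingers are at about (253,70) and (408,70) in the crop, with the rib at about (340,135). I'll lower and grip.

```bash
python3 -m inch '[[[0.001,-0.007,0.03,0,0,-0.001,-1],[0.001,-0.007,0.05,0,0,-0.001,-1],[0.001,-0.007,0.066,0,0,-0.001,-1],[0.001,-0.007,0.066,0,0,-0.001,1],[0.001,-0.007,0.066,0,0,-0.001,1],[0.001,-0.007,0.066,0,0,-0.001,1],[0.001,-0.007,0.066,0,0,-0.001,1],[0.001,-0.007,0.066,0,0,-0.001,1],[0.001,-0.007,0.066,0,0,-0.001,1],[0.001,-0.007,0.066,0,0,-0.001,1]]]' 25
python3 to.py 0 .114 .161
```

```text
clock: 3.7
position: [0.5976, 0.0424, 0.1664]
ee_rot: [0.999, -0.034, 0.0, 0.0]
ft_force: [-1.8, -0.6, 6.5]
grip_width: 0.081
grasp_force: 27.5
t 3.7 unit pos [0.0004 0.0153 0.1622] F [-1.8 -0.6  6.5] w 0.08
shift [-0.0004 -0.0987  0.0012] turn [ 0.0001 -0.001   0.0009]
```

```bash
python3 -m inch '[[[0,-0.020,0,0,0,0,1],[0,-0.040,0,0,0,0,1],[0,-0.060,0,0,0,0,1],[0,-0.075,0,0,0,0,1],[0,-0.088,0,0,0,0,1],[0,-0.095,0,0,0,0,1],[0,-0.098,0,0,0,0,1],[0,-0.098,0,0,0,0,1],[0,-0.098,0,0,0,0,1]]]'
python3 to.py 0 .114 .161
```

```text
clock: 4.6
position: [0.6046, 0.141, 0.1664]
ee_rot: [0.999, -0.034, 0.001, -0.001]
ft_force: [1.0, 1.2, 5.1]
grip_width: 0.084
grasp_force: 27.5
t 4.6 unit pos [0.0006 0.1142 0.1622] F [1.  1.2 5.1] w 0.08
shift [-0.0006  0.0002  0.0012] turn [-0.0013 -0.0016  0.0014]
```

```bash
python3 -m inch '[[[0,-0.001,0,0,0,0,1],[0,-0.002,0,0,0,0,1],[0,-0.003,0,0,0,0,1],[0,-0.003,0,0,0,0,1]]]'
python3 to.py 0 .114 .161
```

```text
clock: 5.0
position: [0.6046, 0.1412, 0.1664]
ee_rot: [0.999, -0.035, 0.0, 0.001]
ft_force: [-2.2, -6.1, 9.0]
grip_width: 0.088
grasp_force: 28.1
t 5.0 unit pos [0.0006 0.1144 0.1622] F [-2.2 -6.1  9. ] w 0.09
shift [-0.0006  0.0004  0.0012] turn [ 0.0025 -0.0006 -0.0008]
```

```bash
python3 -m inch '[[[0,0.002,0,0,0,0,-1],[0,0.003,0,0,0,0,-1],[0,0.003,0,0,0,0,-1],[0,0.003,0,0,0,0,-1],[0,0.003,0,0,0,0,-1],[0,0.003,-0.02,0,0,0,-1],[0,0.003,-0.05,0,0,0,-1],[0,0.003,-0.06,0,0,0,1],[0,0.003,-0.06,0,0,0,1]]]'
python3 to.py -.0345 -.074 .165
```

```text
clock: 5.9
position: [0.6047, 0.1406, 0.2273]
ee_rot: [0.999, -0.034, 0.001, -0.0]
ft_force: [-1.1, -0.5, -0.6]
grip_width: 0.69
grasp_force: 0.0
t 5.9 unit pos [0.0007 0.1138 0.2231] F [-1.1 -0.5 -0.6] w 0.69
shift [-0.0356  0.1878  0.0578] turn [-0.0007 -0.0029  0.0012]
```

```bash
python3 -m inch '[[[-0.036,0.188,0,0,-0.002,0.001,1],[-0.036,0.188,0,0,-0.002,0.001,1],[-0.036,0.188,0,0,-0.002,0.001,1],[-0.036,0.188,0,0,-0.002,0.001,1],[-0.036,0.188,0.0,0,-0.002,0.001,1],[-0.036,0.188,0.03,0,-0.002,0.001,1],[-0.036,0.188,0.05,0,-0.002,0.001,1],[-0.036,0.188,0.058,0,-0.002,0.001,1],[-0.036,0.188,0.058,0,-0.002,0.001,1],[-0.036,0.188,0.058,0,-0.002,0.001,1]]]'
python3 to.py -.0345 -.074 .143
python3 - <<'E'
from h import *
a=imaging.camera("scene")
cv2.imwrite("pics/c2.png",cv2.resize(a[150:260,190:350],(800,550),interpolation=cv2.INTER_CUBIC))
E
```

```text
clock: 6.9
position: [0.5556, -0.0446, 0.1682]
ee_rot: [0.999, -0.034, -0.001, -0.0]
ft_force: [0.1, -0.1, -0.3]
grip_width: -0.004
grasp_force: 0.0
t 6.9 unit pos [-0.0354 -0.0744  0.164 ] F [ 0.1 -0.1 -0.3] w -0.0
shift [ 0.001  -0.0004  0.021 ] turn [-0.0001  0.0015  0.0005]
```

View pics/c2.png

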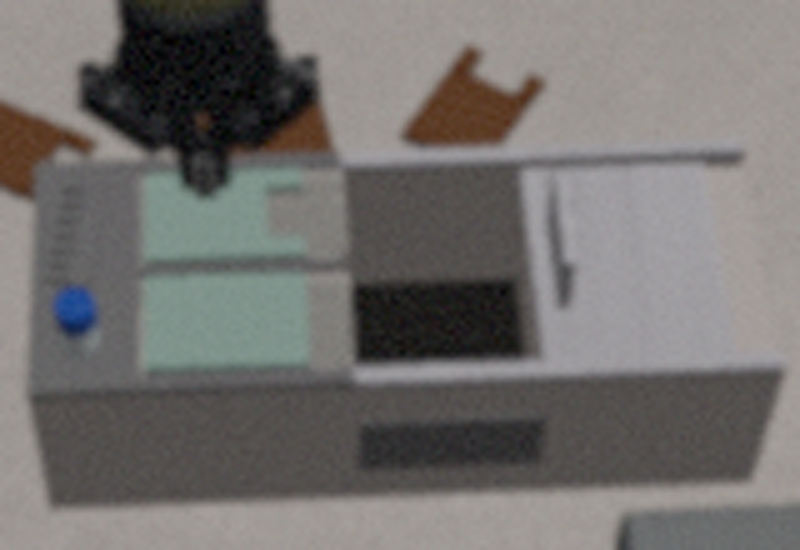

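The chute stands open, with the rib at about (560,240). The closed fingertips hang above the notched plate at about (207,185), behind the notch at (290,205). Now I'll lower slowly.

```bash
python3 -m inch '[[[0.001,0,0.005,0,0.001,0,1],[0.001,0,0.01,0,0.001,0,1],[0.001,0,0.013,0,0.001,0,1],[0.001,0,0.015,0,0.001,0,1],[0.001,0,0.016,0,0.001,0,1],[0.001,0,0.017,0,0.001,0,1],[0.001,0,0.017,0,0.001,0,1]]]'
python3 to.py -.0345 -.074 .143
python3 -m inch '[[[0,0,0.0005,0,0,0,1],[0,0,0.001,0,0,0,1],[0,0,0.0015,0,0,0,1],[0,0,0.002,0,0,0,1],[0,0,0.002,0,0,0,1]]]'
```

```text
clock: 7.65
position: [0.5562, -0.045, 0.1507]
ee_rot: [0.999, -0.035, -0.001, 0.0]
ft_force: [-0.6, 0.1, 0.5]
grip_width: 0.001
grasp_force: 0.0
t 7.65 unit pos [-0.0348 -0.0747  0.1465] F [-0.6  0.1  0.5] w 0.0
shift [ 0.0003 -0.0007  0.0035] turn [0.     0.001  0.0001]
clock: 8.15
position: [0.5562, -0.045, 0.1487]
ee_rot: [0.999, -0.035, -0.001, 0.0]
ft_force: [0.4, -0.4, 0.5]
grip_width: 0.004
grasp_force: 0.0
```

```bash
python3 -m inch '[[[0,0,0.0005,0,0,0,1],[0,0,0.001,0,0,0,1],[0,0,0.001,0,0,0,1]]]'
python3 -m inch '[[[0,0,0.0005,0,0,0,1],[0,0,0.001,0,0,0,1],[0,0,0.001,0,0,0,1]]]'
```

```text
clock: 8.45
position: [0.5562, -0.045, 0.1477]
ee_rot: [0.999, -0.035, -0.001, 0.0]
ft_force: [-0.7, 0.2, -0.3]
grip_width: -0.002
grasp_force: 0.0
clock: 8.75
position: [0.5567, -0.045, 0.1475]
ee_rot: [0.999, -0.035, 0.0, 0.0]
ft_force: [-0.6, 0.5, 5.0]
grip_width: -0.0
grasp_force: 2.6
```

```bash
python3 -m inch '[[[0,-0.002,0.0002,0,0,0,1],[0,-0.005,0.0002,0,0,0,1],[0,-0.009,0.0002,0,0,0,1],[0,-0.013,0.0002,0,0,0,1],[0,-0.017,0.0002,0,0,0,1],[0,-0.020,0.0002,0,0,0,1]]]'
python3 to.py -.0345 -.074 .143
python3 - <<'E'
from h import *
a=imaging.camera("scene")
cv2.imwrite("pics/c3.png",cv2.resize(a[150:260,190:350],(800,550),interpolation=cv2.INTER_CUBIC))
E
```

```text
clock: 9.35
position: [0.5584, -0.0251, 0.1475]
ee_rot: [0.999, -0.035, 0.0, 0.0]
ft_force: [-0.3, -0.8, 5.0]
grip_width: 0.004
grasp_force: 2.9
t 9.35 unit pos [-0.034  -0.0547  0.1433] F [-0.3 -0.8  5. ] w 0.0
shift [-0.0005  0.0193  0.0003] turn [ 0.0004 -0.001  -0.0001]
```

View pics/c3.png

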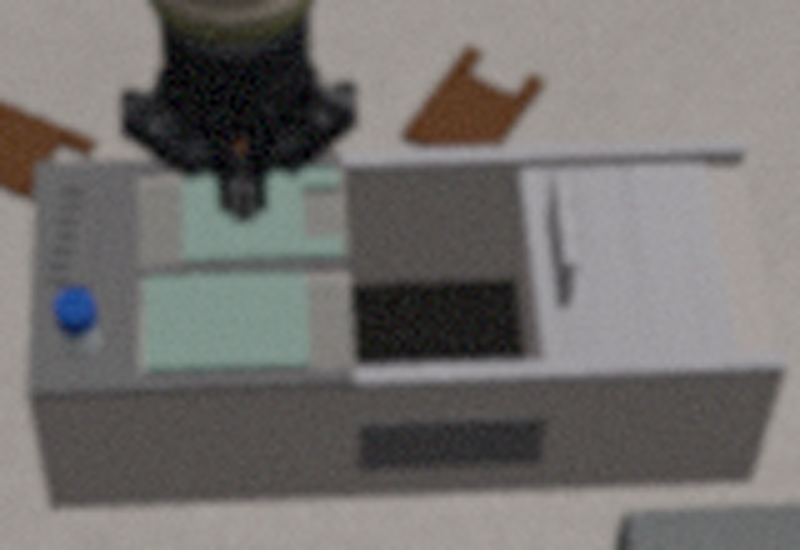

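The plate has moved 20 mm with the tips. Its leading edge is at about (347,215), right at the ledge edge, and the plain plate has not moved. I'll continue sliding.

```bash
python3 -m inch '[[[0,-0.003,0,0,0,0,1],[0,-0.007,0,0,0,0,1],[0,-0.011,0,0,0,0,1],[0,-0.015,0,0,0,0,1],[0,-0.019,0,0,0,0,1],[0,-0.023,0,0,0,0,1],[0,-0.027,0,0,0,0,1],[0,-0.031,0,0,0,0,1],[0,-0.034,0,0,0,0,1],[0,-0.036,0,0,0,0,1]]]'
python3 to.py -.0345 -.074 .143
```

```text
clock: 10.4
position: [0.5608, 0.0108, 0.1474]
ee_rot: [0.999, -0.035, 0.0, 0.0]
ft_force: [-0.0, -2.0, 5.9]
grip_width: -0.0
grasp_force: 2.9
t 10.4 unit pos [-0.034  -0.0187  0.1432] F [-0.  -2.   5.9] w -0.0
shift [-0.0004  0.0553  0.0002] turn [ 0.0003 -0.001  -0.    ]
```

```bash
python3 -m inch '[[[0,-0.004,0,0,0,0,1],[0,-0.009,0,0,0,0,1],[0,-0.014,0,0,0,0,1],[0,-0.020,0,0,0,0,1],[0,-0.028,0,0,0,0,1],[0,-0.032,-0.004,0,0,0,1],[0,-0.032,-0.05,0,0,0,1],[0,-0.032,-0.08,0,0,0,1],[0,-0.032,-0.10,0,0,0,1],[0,-0.032,-0.10,0,0,0,1]]]'
python3 to.py -.0345 -.074 .143
python3 - <<'E'
from h import *
a=imaging.camera("scene")
cv2.imwrite("pics/c4.png",cv2.resize(a[150:260,190:350],(800,550),interpolation=cv2.INTER_CUBIC))
E
```

```text
clock: 11.4
position: [0.5636, 0.0432, 0.2497]
ee_rot: [0.999, -0.035, 0.002, -0.0]
ft_force: [-0.0, -0.3, 0.3]
grip_width: 0.0
grasp_force: 0.0
t 11.4 unit pos [-0.0335  0.0137  0.2455] F [-0.  -0.3  0.3] w 0.0
shift [-0.0013  0.0878  0.1025] turn [-0.0004 -0.0037  0.0002]
```

View pics/c4.png

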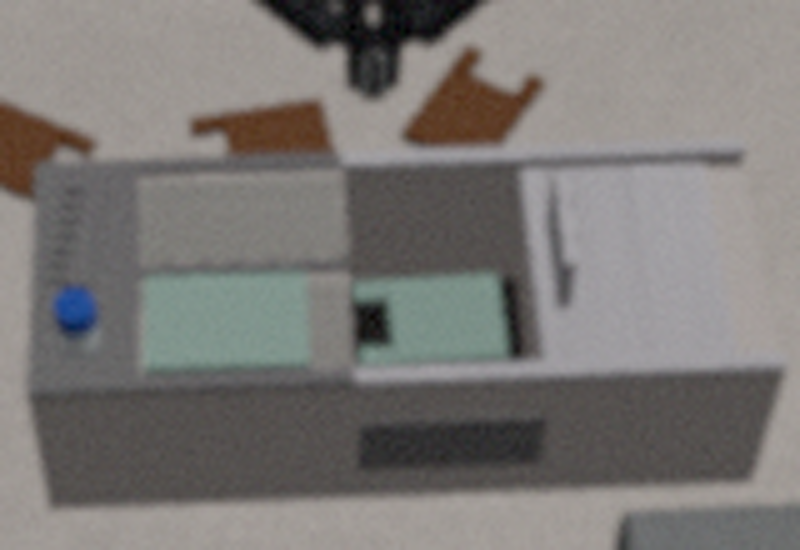

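The notched plate lies flat on the chute floor, at about (430,315). The shutter is open, and the plain plate and the bystanders in view are where they were. I'll let it settle briefly and hand in.

```bash
python3 -m inch '[[[0,0,0,0,0,0,1],[0,0,0,0,0,0,1],[0,0,0,0,0,0,1],[0,0,0,0,0,0,1],[0,0,0,0,0,0,1]]]'; python3 -c "
from workcell import order;print(order.hand_in())"
```

```text
clock: 11.95
position: [0.5623, 0.0428, 0.2462]
ee_rot: [0.999, -0.035, -0.001, 0.0]
ft_force: [0.3, 0.2, -0.2]
grip_width: -0.004
grasp_force: 0.0
the job is handed in; nothing more can be done
None
```

The job is handed in (no verdict came back): the shutter is open against its stop, the notched plate lies flat on the chute floor after a slide with readings of about 5–6 N, and the plain plate shows no movement in the last picture.

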